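Fit the second divider in a pine crate

TASK

Take the loose pine divider, the board with the rounded top corners, out of the pigeonhole rack by its projecting end. That end has to go down between the cleats, so stand the board on the bench, let go, take it again nearer its middle, lower it into the empty slot of the crate until it sits fully down on the crate's floor, and leave it there. Keep it upright throughout and do not let it drop; leave the other two pieces of timber in the rack, the glue bottle and the mallet where they are.

Things in the scene. Friction and masses are not known exactly. Their poses are not given: they have to be found in the camera images.
- divider: loose pine divider board 190 mm long (x), 18 thick (y), 86 high (z), both upper corners rounded 18 mm; about 0.14 kg; origin at the centre of its underside; ends alike. Starts standing on its long edge in any one of the rack's bays, one end projecting 28 to 40 mm from the mouth. Stands by itself on the bench.
- rack: fixed plywood rack 170 mm deep (x), 190 wide (y), 114 high; origin: centre of underside. Open mouth at its x = -85 mm, facing its -x. Three bays 50 wide centred at y = -60, 0, +60, from the floor (10 mm up) to the solid roof's underside at 104 mm. The roof bars grips from above save on projecting ends. A 22 mm high sanding block is fixed on the roof at x = +10 to +80.
- rail_piece: bystander in another bay: plain square-cornered pine rail 200 mm long (x), 18 mm thick (y), 62 mm high (z), standing on edge, one end projecting; loose; origin at the centre of its underside. Leave it.
- leg_piece: bystander in the remaining bay: square pine leg 184 mm long (x), 28 by 28 mm, lying on the rack's floor, one end projecting; loose; origin at the centre of its underside. Leave it.
- crate: fixed half-made open pine crate, 232 mm (x) by 234 (y), rim 112 high; origin: centre of underside. Inside 196 (x) by 204 (y), floor 10 thick. Dividers run along x: one fixed at y = +38, the other slot empty. Each slot end lies between two upright cleats 12 wide, 108 high, reaching 26 mm in from the end wall. Stop blocks 18 high, 70 wide outside the end walls to x = +-138.
- crate_slot (a point): centre of the empty slot on the crate's floor (crate y = -36.5 mm, 10 mm above the bench); x along the slot. 21 mm wide between cleats, bevelled to 31 over their top 12 mm, 196 long; 55 mm free on both sides. A divider fully down has its underside centre here, its top 16 mm below the rim: fingers within 35 mm of its end hit the cleats.
- glue: bystander: white glue bottle, 60 mm in diameter, 118 mm high, standing loose on the bench; origin at the centre of its underside.
- mallet: bystander: wooden mallet lying loose on the bench; head 52 by 105 mm and 64 mm high centred 85 mm along its x, handle 22 mm wide, up to 46 mm high, along -x to -125 mm; origin on the bench below the handle.
There are look-alikes about, which are no part of the job. What is shaped like the divider but black or red is not meant.

How it is judged:
By the outcome, as a careful person would: the job done as asked, in the order asked, and still so for the second after the job is handed in, with the robot touching nothing.
It also fails if it takes over 69 s, if anything falls off the work surface, if the arm or the gripper's body presses on something with over 40 N, if the wrist force passes 120 N, or if a joint passes its speed limit or range.

ROBOT

A 7-joint arm with a two-finger parallel gripper is mounted at the origin on the work surface. World frame = base frame: x ahead of the robot, y to its left, z up, the work surface at z = 0. Lengths are in mm, angles in rad, forces in N, time in s.
With the tool pointing down it reaches from about 400 to 875 mm from the base axis. Payload 4.4 kg.
Tool frame: the origin (TCP) lies midway between the tips of the shut fingers; the grasp point (between the pads) lies 19 mm behind it; z points along the fingers, y is the line along which they close (so a half turn about z gives the same grasp; the last joint's range is limited). The gripper opens to 85 mm and grips with 20 to 120 N. Pads are 22 mm wide; open, the fingers measure 114 mm over their backs; the gripper's body (76 mm by 85 mm) begins 54 mm behind the grasp point. The pads swing forward as they close: fully open they stand 13 mm farther back than shut.
Start: joints at [1.082, 0.628, 0.038, 1.517, -0.027, 0.996, -0.02], TCP at [266.733, -592.766, 231.313] pointing down, gripper open.
Joint ranges: [-3.06, 3.06], [-0.37, 2.12], [-1.25, 1.32], [0.18, 2.47], [-1.1, 4.24], [0.23, 1.98], [-2.94, 2.94]. Speed limits (rad/s): [2.57, 2.57, 3.14, 3.14, 3.14, 3.14, 3.14].

INTERFACE

Orientations are given as [roll, pitch, yaw] about the fixed x, y, z axes, in that order (R = Rz(yaw) Ry(pitch) Rx(roll)).
In Python, from cell import ctrl, get_image, get_calibration gives the robot as it stands.
- The arm moves only by the shell command python3 -m creep 'ROWS'. ROWS is JSON, a list of rows, each an object of numbers: "dx", "dy", "dz": the shift along the world's x, y, z normalised to -1 to 1, where 1 is 0.4 m; "rx", "ry", "rz": the turn, a rotation vector about the world's x, y, z normalised to -1 to 1, where 1 is 2 pi rad; "grip": the closure, from -1 (fully open) to 1 (shut). A call has exactly 5 rows; each row is the pose to reach, as a shift and turn from the pose commanded when the call began, turning the shorter way round; what a row does not reach only later rows make up. A row lasts 1/8 s, in which the tool goes at most 62.5 mm and 10.7 degrees, less where a joint would pass 70% of its speed; a pose out of reach is approached as far as the arm can. A call with a number of a shift or a turn outside -1 to 1 is refused whole. A call with a gripper value outside its range is refused whole. The fingers move at their own pace and stop on an object; the grip force is fixed at half the most. Time passes only in rows, so rows that repeat a pose let the fingers close, or fill a call up. It gives the time, the measured TCP pose, the force, the opening and the grip force at its end, in the units of the state.
- ctrl.read_state(): the state, without advancing time (a new reading comes with each control period).
- get_image(name): name is "side" or "top"; returns the picture (400x640x3 uint8, red, green, blue); there is no depth.
- get_calibration(name): a dict with "mtx" (3x3 intrinsics, pixels), "distortion" ([k1, k2, p1, p2, k3] as OpenCV has them; the pictures are not rectified), "world_from_camera" (4x4, takes a point from camera to world coordinates). Camera axes: x right, y down, z forward; pixel columns grow to the right and rows downward; lengths in mm; the calibration is good to about 2 mm. A picture is of the moment at which its call begins. get_calibration takes no time and is no camera call.
- ctrl.finish_job(): hands the job in; it is judged then, once.
The state is a dict: "clock": time; "qpos": joint angles; "qd": joint speeds; "tau": joint torques, N m; "eef_pos": TCP position; "tool_rot": TCP orientation; "force": force on the tool from outside, world axes, zero at the start; "torque": the same for the moment, N m; "width": finger opening in mm; "gripper_force": force on a finger pad.
Only numpy, scipy, OpenCV 4.12 (cv2) and the standard library are available. Lean on these libraries where they do the work, as an engineer would, in place of code of your own. Each camera call takes 0.05 s, during which the arm holds its last target. There are 200 camera calls.

## Working session

There is one attempt and no reset: what is moved stays moved. The work goes in short steps, Python scripts to look and compute and a shell command to move; the robot and the scene stay as the last step left them, time stands still between calls to the robot, and variables do not carry over. Pictures are saved under pics/ and viewed, at most 10 in all, crops included, and the job is handed in when it is done.

```bash
mkdir -p pics; ls; python3 - <<'E'
from cell import ctrl,get_image,get_calibration
import cv2,numpy as np
for n in("top","side"):
    im=get_image(n); cv2.imwrite(f"pics/{n}0.png",im[:,:,::-1]); c=get_calibration(n)
    print(n,np.round(c["mtx"],1).tolist(),np.round(c["distortion"],3),np.round(c["world_from_camera"],3).tolist())
print(ctrl.read_state())
E
```

```text
pics
top [[490.2, 0.0, 315.8], [0.0, 490.2, 196.2], [0.0, 0.0, 1.0]] [0.028 0.    0.    0.    0.   ] [[0.011, -0.989, 0.148, 390.057], [-1.0, -0.011, 0.001, 20.494], [0.001, -0.148, -0.989, 1142.524], [0.0, 0.0, 0.0, 1.0]]
side [[461.8, 0.0, 326.9], [0.0, 461.8, 207.9], [0.0, 0.0, 1.0]] [-0.124  0.     0.     0.     0.   ] [[0.172, 0.657, -0.734, 1400.33], [0.985, -0.116, 0.126, -122.189], [-0.003, -0.745, -0.667, 816.79], [0.0, 0.0, 0.0, 1.0]]
{'clock': 0.1, 'qpos': array([ 1.08220169,  0.6292081 ,  0.03845904,  1.51826516, -0.02702748,
        0.99632466, -0.01998299]), 'qd': array([ 0.00058377, -0.00113258, -0.00040955, -0.00360721,  0.0013515 ,
       -0.00021164, -0.0005383 ]), 'tau': array([ 2.60474604e-03, -5.64538229e+01,  1.23033129e+00, -1.93974674e+01,
        1.13196153e-02,  5.44703042e-03,  2.04971298e-05]), 'eef_pos': array([ 266.49883757, -592.23920282,  230.51173081]), 'tool_rot': array([-3.13990537e+00,  1.64059433e-10,  4.22785213e-01]), 'force': array([ 0.39417017,  0.92561813, -0.38535137]), 'torque': array([ 0.03059138,  0.03519575, -0.02983712]), 'gripper_force': 0.0, 'width': 85.04384805936098}
```

View pics/top0.png

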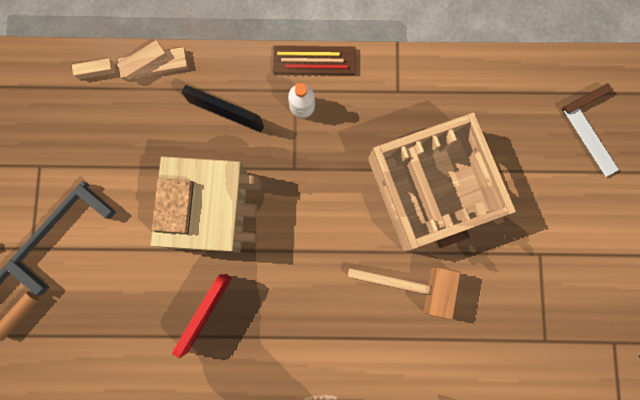

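View pics/side0.png

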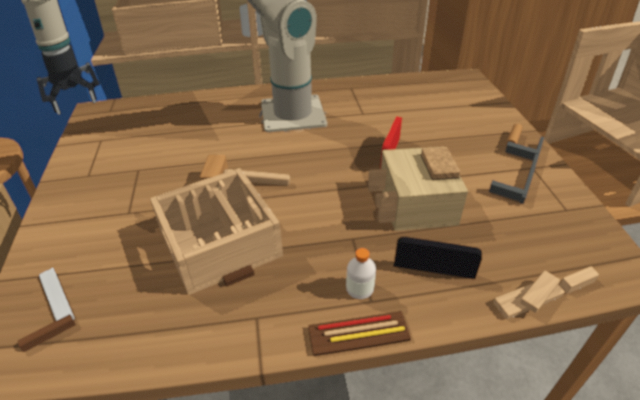

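The top view shows the rack at about (200,205), with its mouth facing right at column ~240. The crate is at (440,180), the glue at (302,100) and the mallet at (420,285). The black board (222,108) and the red board (202,315) are look-alikes. Next I'll enlarge the mouth.

```bash
python3 - <<'E'
import cv2,numpy as np
t=cv2.imread("pics/top0.png")[145:270,225:305]; s=cv2.imread("pics/side0.png")[140:240,350:480]
g=lambda i:(255*(i/255.)**.6).astype(np.uint8)
t=cv2.resize(g(t),None,fx=4,fy=4,interpolation=2); s=cv2.resize(g(s),None,fx=3.6,fy=3.6,interpolation=2)
o=np.zeros((500,320+468,3),np.uint8); o[:,:320]=t; o[:360,320:]=s
cv2.imwrite("pics/crop1.png",o)
c=cv2.imread("pics/top0.png")[105:255,360:520]
cv2.imwrite("pics/crop2.png",cv2.resize(g(c),None,fx=4,fy=4,interpolation=2)[:600])
E
```

```text
(no output)
```

View pics/crop1.png

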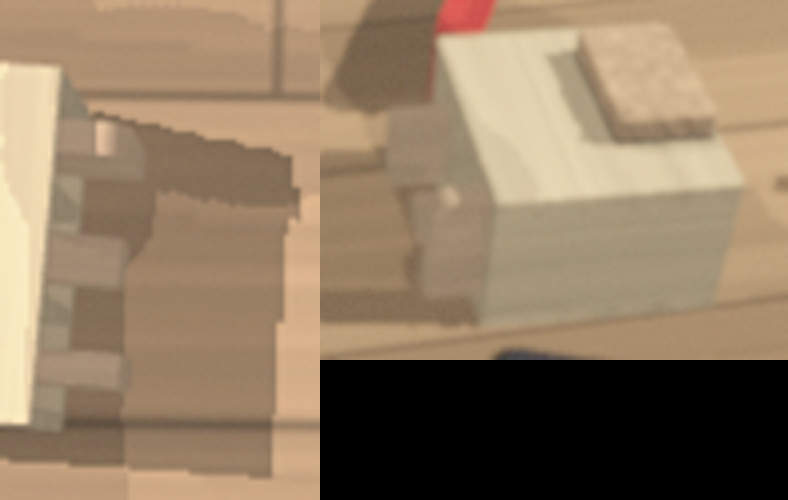

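View pics/crop2.png

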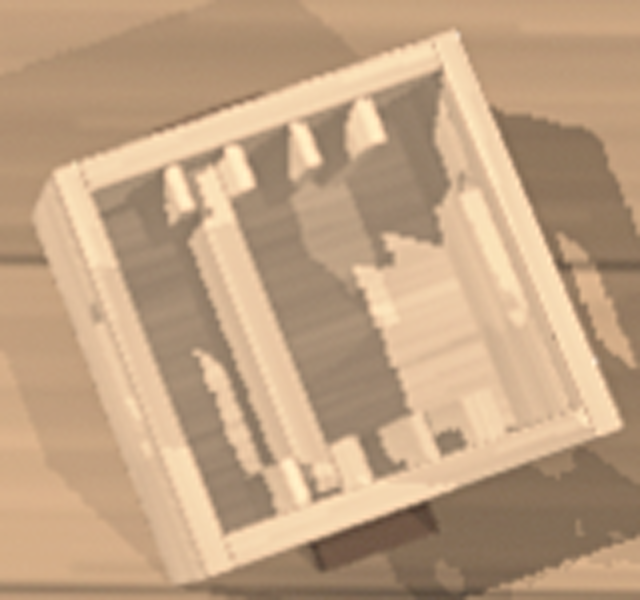

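Candidates in the rack, by position in crop1's left half:
- **Top bay (100,145):** tall and thin, with a rounded top corner. In the side view at (440,240) it is the tallest of the three.
- **Middle bay (85,260):** wide and low, so it is the leg.
- **Bottom bay (85,370):** thin. In the side view at (415,145) its height is about 0.72 of the tall one, so it is the rail.

The divider is therefore the one in the +x bay, since pine colour, height and rounded corner all fit. The crate's fixed divider is on the left and the empty slot is right of centre. Next I'll measure.

```bash
cat > h.py <<'E'
import cv2,numpy as np
from cell import get_image,get_calibration
def ray(n,p):
    c=get_calibration(n); u=cv2.undistortPoints(np.float64([[p]]),c["mtx"],np.float64(c["distortion"]))[0,0]
    T=c["world_from_camera"]; return T[:3,3],T[:3,:3]@np.r_[u,1]
def onz(n,p,z):
    o,d=ray(n,p); return o+d*(z-o[2])/d[2]
def proj(n,P):
    c=get_calibration(n); W=np.linalg.inv(c["world_from_camera"]); R=W[:3,:3]
    return cv2.projectPoints(np.float64(P).reshape(-1,1,3),cv2.Rodrigues(R)[0],W[:3,3],c["mtx"],np.float64(c["distortion"]))[0][:,0]
def loc(o,yaw,p):
    c,s=np.cos(yaw),np.sin(yaw); return np.array([o[0]+c*p[0]-s*p[1],o[1]+s*p[0]+c*p[1],p[2]])
E
python3 - <<'E'
from h import *
im=cv2.imread("pics/top0.png"); hsv=cv2.cvtColor(im,cv2.COLOR_BGR2HSV)
for p in[(215,200),(175,165),(480,130),(460,230),(395,210),(380,170),(175,205),(350,180)]: print(p,hsv[p[1],p[0]])
m=((hsv[:,:,2]>175)&(hsv[:,:,0]>20)&(hsv[:,:,0]<32)).astype(np.uint8)
m[:,:140]=0;m[:,260:]=0;m[:140]=0;m[265:]=0
c=max(cv2.findContours(m,0,2)[0],key=cv2.contourArea)
a=cv2.approxPolyDP(cv2.convexHull(c),3,True)[:,0]
print("roof",cv2.contourArea(c),a.tolist(),[np.round(onz("top",p,114)[:2],1).tolist() for p in a])
for nm,q in dict(T=(474.5,112.5),R=(515,211.5),B=(413,249),L=(375,147)).items(): print("rim",nm,np.round(onz("top",q,112),1))
for nm,q,z in(("glue cap",(301,90),118),("mallet head",(445,292),64),("mallet tip",(349,271),40)): print(nm,np.round(onz("top",q,z),1))
E
```

```text
(215, 200) [ 21  91 240]
(175, 165) [ 20  94 236]
(480, 130) [ 15 112 232]
(460, 230) [ 16 107 245]
(395, 210) [ 14 115 216]
(380, 170) [ 14 115 206]
(175, 205) [ 14 122 194]
(350, 180) [ 14 131 168]
roof 1063.5 [[215, 161], [226, 162], [231, 201], [230, 249], [207, 247]] [[617.4, 237.8], [615.5, 214.3], [531.3, 200.6], [430.3, 198.9], [434.0, 247.0]]
rim T [ 731.4 -321.7  112. ]
rim R [ 515.7 -398.7  112. ]
rim B [ 434.4 -183.   112. ]
rim L [ 652.4 -105.3  112. ]
glue cap [776.7  56.  118. ]
mallet head [ 345.2 -259.4   64. ]
mallet tip [387.3 -54.2  40. ]
```

```bash
python3 - <<'E'
from h import *
im=cv2.imread("pics/top0.png"); hsv=cv2.cvtColor(im,cv2.COLOR_BGR2HSV).astype(int)
def quad(m,box,z,name):
    k=np.zeros_like(m); x0,y0,x1,y1=box; k[y0:y1,x0:x1]=m[y0:y1,x0:x1]
    k=cv2.morphologyEx(k,cv2.MORPH_OPEN,np.ones((2,2),np.uint8))
    c=max(cv2.findContours(k,0,2)[0],key=lambda c:len(cv2.convexHull(c)) and cv2.contourArea(cv2.convexHull(c)))
    a=cv2.approxPolyDP(cv2.convexHull(c),4,True)[:,0].astype(float)
    W=np.array([onz("top",p,z)[:2] for p in a]); print(name,a.tolist(),np.round(W,1).tolist())
    print(" minrect",cv2.minAreaRect(np.float32(W)))
V=hsv[:,:,2];S=hsv[:,:,1]
quad(((V>205)&(S<108)).astype(np.uint8),(140,145,250,262),114,"roof")
quad(((V>215)&(S<122)).astype(np.uint8),(360,105,525,260),112,"rim")
# check predicted crate features
o=np.array([583.5,-252.2]);y=np.radians(19.6)
P=[loc(o,y,p) for p in[(116,117,112),(116,-117,112),(-116,-117,112),(-116,117,112),(98,-36.5,10),(-98,-36.5,10),(72,-36.5,108),(-72,-36.5,108)]]
for n in("top","side"): print(n,np.round(proj(n,P)).tolist())
v=im.copy()
E
```

```text
roof [[162.0, 158.0], [239.0, 163.0], [232.0, 251.0], [152.0, 246.0]] [[622.6, 351.1], [613.6, 186.4], [426.2, 194.6], [435.0, 361.2]]
 minrect ((524.37890625, 272.91827392578125), (166.75900268554688, 187.8457794189453), 86.96251678466797)
rim [[474.0, 114.0], [515.0, 212.0], [413.0, 248.0], [390.0, 204.0], [375.0, 149.0]] [[728.0, -320.5], [514.6, -398.7], [436.5, -183.0], [528.8, -136.2], [648.0, -105.2]]
 minrect ((579.7566528320312, -246.141845703125), (227.23764038085938, 241.6170654296875), 20.121320724487305)
top [[374.0, 146.0], [475.0, 112.0], [516.0, 213.0], [412.0, 249.0], [432.0, 144.0], [463.0, 222.0], [447.0, 143.0], [472.0, 206.0]]
side [[278.0, 222.0], [176.0, 261.0], [149.0, 197.0], [240.0, 168.0], [218.0, 273.0], [192.0, 221.0], [206.0, 235.0], [187.0, 198.0]]
```

```bash
python3 - <<'E'
from h import *
o=(524.4,272.5);yaw=np.radians(86.9)
print(np.round(proj("top",[loc(o,yaw,p) for p in[(-85,-95,114),(-85,95,114),(85,95,114),(85,-95,114)]]),1).tolist())
print(np.round(proj("side",[loc(o,yaw,p) for p in[(-85,-95,114),(-85,-95,0),(85,-95,114),(-85,95,114)]]),1).tolist())
for n in("top","side"):
  k=("top",(225,145),4) if n=="top" else ("side",(350,140),3.6)
  q=proj(n,[loc(o,yaw,p) for e in(-119,) for p in[(-101,-69,96),(-101,-51,96),(e,-69,78),(e,-51,78),(e,-69,10),(e,-51,10),(-87,-69,10),(-87,-69,96)]])
  print(n,np.round((q-k[1])*k[2]+([320,0] if n=="side" else [0,0])).tolist())
def big(n,x0,y0,x1,y1,f,name):
    i=cv2.imread(f"pics/{n}0.png")[y0:y1,x0:x1]; i=(255*(i/255.)**.5).astype(np.uint8)
    return cv2.resize(i,None,fx=f,fy=f,interpolation=cv2.INTER_CUBIC)
a=big("top",234,165,274,235,8,"");b=big("side",362,160,412,230,8,"")
cv2.imwrite("pics/crop3.png",np.hstack([a,b]))
E
```

```text
[[240.9, 162.5], [232.9, 251.6], [151.3, 246.4], [161.5, 157.4]]
[[397.8, 195.8], [393.3, 230.2], [466.4, 190.3], [381.2, 149.8]]
top [[94.0, 126.0], [91.0, 159.0], [131.0, 134.0], [128.0, 166.0], [144.0, 155.0], [142.0, 186.0], [90.0, 152.0], [68.0, 124.0]]
side [[457.0, 198.0], [452.0, 181.0], [429.0, 220.0], [424.0, 203.0], [422.0, 293.0], [417.0, 276.0], [466.0, 289.0], [478.0, 196.0]]
```

View pics/crop3.png

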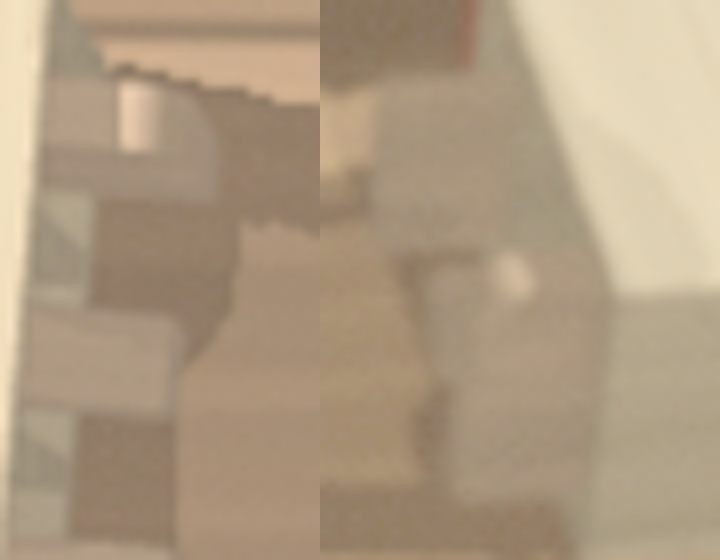

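crop3 confirms it: the top bay's board has the arc of a rounded corner at (205,120), is about 18 mm thick and 86 mm high, and projects about 34 mm. The roof and crate rim sizes check against those given to within 3–5 mm. I'll grip at about (581.6, 166.8), tool yaw 86.9°, and start with the approach.

```bash
python3 -m creep '[{"dx":0.05,"dy":0.13,"dz":0,"rz":0.012,"grip":-1},{"dx":0.1,"dy":0.26,"rz":0.024,"grip":-1},{"dx":0.16,"dy":0.39,"rz":0.036,"grip":-1},{"dx":0.21,"dy":0.51,"rz":0.047,"grip":-1},{"dx":0.26,"dy":0.63,"rz":0.058,"grip":-1}]'
python3 -m creep '[{"dx":0.05,"dy":0.13,"dz":0,"rz":0.012,"grip":-1},{"dx":0.1,"dy":0.26,"rz":0.024,"grip":-1},{"dx":0.16,"dy":0.39,"rz":0.036,"grip":-1},{"dx":0.21,"dy":0.51,"rz":0.047,"grip":-1},{"dx":0.26,"dy":0.63,"rz":0.058,"grip":-1}]'
```

```text
$[0]: bad value
$[0]: bad value
```

```bash
python3 -m creep '[{"dx":0.05,"dy":0.13,"dz":0,"rx":0,"ry":0,"rz":0.012,"grip":-1},{"dx":0.1,"dy":0.26,"dz":0,"rx":0,"ry":0,"rz":0.024,"grip":-1},{"dx":0.16,"dy":0.39,"dz":0,"rx":0,"ry":0,"rz":0.036,"grip":-1},{"dx":0.21,"dy":0.51,"dz":0,"rx":0,"ry":0,"rz":0.047,"grip":-1},{"dx":0.26,"dy":0.63,"dz":0,"rx":0,"ry":0,"rz":0.058,"grip":-1}]'
```

```text
clock: 0.72
eef_pos: [371.1, -339.0, 231.2]
tool_rot: [-3.141, -0.0, 0.79]
force: [0.6, -0.7, -0.9]
width: 85.4
gripper_force: 0.0
```

```bash
python3 -m creep '[{"dx":0.05,"dy":0.13,"dz":0,"rx":0,"ry":0,"rz":0.012,"grip":-1},{"dx":0.1,"dy":0.26,"dz":0,"rx":0,"ry":0,"rz":0.024,"grip":-1},{"dx":0.16,"dy":0.39,"dz":0,"rx":0,"ry":0,"rz":0.036,"grip":-1},{"dx":0.21,"dy":0.51,"dz":0,"rx":0,"ry":0,"rz":0.047,"grip":-1},{"dx":0.264,"dy":0.635,"dz":0,"rx":0,"ry":0,"rz":0.058,"grip":-1}]'
python3 -m creep '[{"dx":0.05,"dy":0.13,"dz":-0.02,"rx":0,"ry":0,"rz":0.012,"grip":-1},{"dx":0.1,"dy":0.26,"dz":-0.04,"rx":0,"ry":0,"rz":0.024,"grip":-1},{"dx":0.16,"dy":0.39,"dz":-0.06,"rx":0,"ry":0,"rz":0.036,"grip":-1},{"dx":0.21,"dy":0.51,"dz":-0.08,"rx":0,"ry":0,"rz":0.047,"grip":-1},{"dx":0.264,"dy":0.634,"dz":-0.1,"rx":0,"ry":0,"rz":0.058,"grip":-1}]'
```

```text
clock: 1.35
eef_pos: [476.6, -85.3, 231.2]
tool_rot: [-3.141, 0.0, 1.154]
force: [0.7, -0.1, -0.1]
width: 85.5
gripper_force: 0.0
clock: 1.98
eef_pos: [582.2, 168.1, 190.7]
tool_rot: [-3.141, 0.001, 1.518]
force: [1.3, 0.2, -0.6]
width: 85.2
gripper_force: 0.0
```

```bash
python3 -m creep '[{"dx":0,"dy":0,"dz":-0.08,"rx":0,"ry":0,"rz":0,"grip":-1},{"dx":0,"dy":0,"dz":-0.16,"rx":0,"ry":0,"rz":0,"grip":-1},{"dx":0,"dy":0,"dz":-0.24,"rx":0,"ry":0,"rz":0,"grip":-1},{"dx":0,"dy":0,"dz":-0.3,"rx":0,"ry":0,"rz":0,"grip":-1},{"dx":0,"dy":0,"dz":-0.3,"rx":0,"ry":0,"rz":0,"grip":-1}]'
python3 - <<'E'
from h import *
a=[get_image(n)[:,:,::-1] for n in("top","side")]
a=[(255*(i/255.)**.6).astype(np.uint8) for i in a]
A=cv2.resize(a[0][130:260,200:330],None,fx=3,fy=3,interpolation=2);B=cv2.resize(a[1][110:240,330:460],None,fx=3,fy=3,interpolation=2)
cv2.imwrite("pics/g1.png",np.hstack([A,B]))
E
```

```text
clock: 2.6
eef_pos: [580.1, 166.1, 69.2]
tool_rot: [-3.137, 0.002, 1.516]
force: [-0.1, 0.0, 0.1]
width: 85.1
gripper_force: 0.0
```

View pics/g1.png

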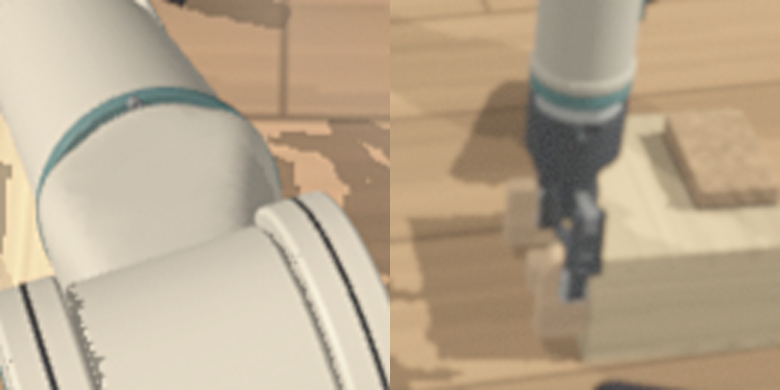

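The side view shows the fingers at (575,250) straddling the board's projecting end (545,300), clear of the rack mouth. I'll lower another 22 mm and close.

```bash
python3 -m creep '[{"dx":0,"dy":0,"dz":-0.03,"rx":0,"ry":0,"rz":0,"grip":-1},{"dx":0,"dy":0,"dz":-0.056,"rx":0,"ry":0,"rz":0,"grip":-1},{"dx":0,"dy":0,"dz":-0.056,"rx":0,"ry":0,"rz":0,"grip":-0.2},{"dx":0,"dy":0,"dz":-0.056,"rx":0,"ry":0,"rz":0,"grip":0.2},{"dx":0,"dy":0,"dz":-0.056,"rx":0,"ry":0,"rz":0,"grip":0.4}]'
python3 -m creep '[{"dx":0,"dy":0,"dz":0,"rx":0,"ry":0,"rz":0,"grip":0.6},{"dx":0,"dy":0,"dz":0,"rx":0,"ry":0,"rz":0,"grip":1},{"dx":0,"dy":0,"dz":0,"rx":0,"ry":0,"rz":0,"grip":1},{"dx":0,"dy":0,"dz":0,"rx":0,"ry":0,"rz":0,"grip":1},{"dx":0,"dy":0,"dz":0,"rx":0,"ry":0,"rz":0,"grip":1}]'
```

```text
clock: 3.32
eef_pos: [582.2, 166.9, 49.2]
tool_rot: [3.141, -0.0, 1.516]
force: [-0.8, -0.5, 0.1]
width: 32.1
gripper_force: 0.0
clock: 3.95
eef_pos: [582.1, 166.9, 49.3]
tool_rot: [3.141, -0.0, 1.516]
force: [-0.9, -1.0, 5.6]
width: 17.3
gripper_force: 58.6
```

```bash
python3 -m creep '[{"dx":0,"dy":0,"dz":0.005,"rx":0,"ry":0,"rz":0,"grip":1},{"dx":0,"dy":0,"dz":0.01,"rx":0,"ry":0,"rz":0,"grip":1},{"dx":-0.002,"dy":-0.04,"dz":0.01,"rx":0,"ry":0,"rz":0,"grip":1},{"dx":-0.005,"dy":-0.09,"dz":0.01,"rx":0,"ry":0,"rz":0,"grip":1},{"dx":-0.008,"dy":-0.15,"dz":0.01,"rx":0,"ry":0,"rz":0,"grip":1}]'
python3 -m creep '[{"dx":-0.003,"dy":-0.06,"dz":0,"rx":0,"ry":0,"rz":0,"grip":1},{"dx":-0.007,"dy":-0.13,"dz":0,"rx":0,"ry":0,"rz":0,"grip":1},{"dx":-0.011,"dy":-0.2,"dz":0,"rx":0,"ry":0,"rz":0,"grip":1},{"dx":-0.015,"dy":-0.27,"dz":0,"rx":0,"ry":0,"rz":0,"grip":1},{"dx":-0.018,"dy":-0.32,"dz":0,"rx":0,"ry":0,"rz":0,"grip":1}]'
```

```text
clock: 4.58
eef_pos: [578.4, 104.4, 52.7]
tool_rot: [-3.141, 0.001, 1.515]
force: [-0.3, 0.1, -1.4]
width: 17.4
gripper_force: 58.4
clock: 5.2
eef_pos: [570.6, -25.3, 52.7]
tool_rot: [-3.141, 0.002, 1.513]
force: [0.8, 0.1, -0.8]
width: 17.4
gripper_force: 58.4
```

```bash
python3 -m creep '[{"dx":-0.02,"dy":0,"dz":0.03,"rx":0,"ry":0,"rz":-0.01,"grip":1},{"dx":-0.05,"dy":0.01,"dz":0.05,"rx":0,"ry":0,"rz":-0.03,"grip":1},{"dx":-0.1,"dy":0.03,"dz":0.05,"rx":0,"ry":0,"rz":-0.05,"grip":1},{"dx":-0.15,"dy":0.05,"dz":0.05,"rx":0,"ry":0,"rz":-0.07,"grip":1},{"dx":-0.2,"dy":0.08,"dz":0.05,"rx":0,"ry":0,"rz":-0.09,"grip":1}]'
python3 -m creep '[{"dx":-0.03,"dy":0.01,"dz":0,"rx":0,"ry":0,"rz":-0.02,"grip":1},{"dx":-0.06,"dy":0.03,"dz":0,"rx":0,"ry":0,"rz":-0.04,"grip":1},{"dx":-0.09,"dy":0.04,"dz":0,"rx":0,"ry":0,"rz":-0.06,"grip":1},{"dx":-0.1,"dy":0.05,"dz":0,"rx":0,"ry":0,"rz":-0.08,"grip":1},{"dx":-0.1,"dy":0.05,"dz":0,"rx":0,"ry":0,"rz":-0.097,"grip":1}]'
python3 - <<'E'
from h import *
a=[get_image(n)[:,:,::-1] for n in("top","side")]
for n,i in zip(("top","side"),a): cv2.imwrite(f"pics/{n}2.png",i)
a=[(255*(i/255.)**.7).astype(np.uint8) for i in a]
A=cv2.resize(a[0][130:280,200:330],None,fx=3,fy=3,interpolation=2);B=cv2.resize(a[1][80:230,260:390],None,fx=3,fy=3,interpolation=2)
cv2.imwrite("pics/g2.png",np.hstack([A,B]))
E
```

```text
clock: 5.82
eef_pos: [490.3, 8.7, 73.0]
tool_rot: [3.141, 0.001, 0.943]
force: [-0.2, 1.2, -1.4]
width: 17.4
gripper_force: 58.6
clock: 6.45
eef_pos: [450.6, 29.5, 73.0]
tool_rot: [3.141, 0.001, 0.336]
force: [0.6, -0.2, -1.3]
width: 17.4
gripper_force: 58.6
```

View pics/g2.png

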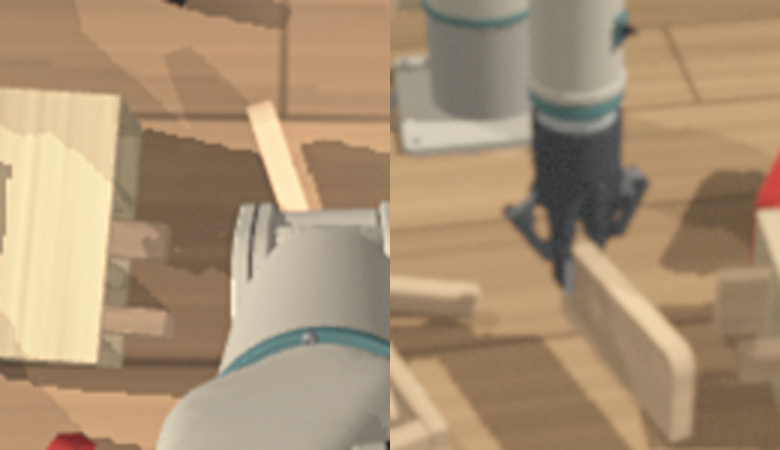

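```bash
python3 - <<'E'
from h import *
g=(450.6,29.5);y=.336
for e in(173,175):
  for z in(34,25): print(e,z,np.round((proj("side",[loc(g,y,(e,s,z)) for s in(9,-9)])-[260,80])*3+[390,0]).tolist(), np.round((proj("top",[loc(g,y,(e,s,z+68)) for s in(9,-9)])-[200,130])*3).tolist())
E
```

```text
173 34 [[689.0, 431.0], [671.0, 439.0]] [[246.0, 108.0], [270.0, 100.0]]
173 25 [[689.0, 439.0], [670.0, 447.0]] [[247.0, 110.0], [270.0, 102.0]]
175 34 [[691.0, 433.0], [672.0, 440.0]] [[245.0, 105.0], [269.0, 97.0]]
175 25 [[690.0, 441.0], [671.0, 448.0]] [[246.0, 108.0], [270.0, 100.0]]
```

The board is held level: its far-end lower corner at (680,440) matches the expected projection for z≈34. I'll lower it to the bench, feeling for contact.

```bash
python3 -m creep '[{"dx":0,"dy":0,"dz":-0.02,"rx":0,"ry":0,"rz":0,"grip":1},{"dx":0,"dy":0,"dz":-0.045,"rx":0,"ry":0,"rz":0,"grip":1},{"dx":0,"dy":0,"dz":-0.065,"rx":0,"ry":0,"rz":0,"grip":1},{"dx":0,"dy":0,"dz":-0.075,"rx":0,"ry":0,"rz":0,"grip":1},{"dx":0,"dy":0,"dz":-0.075,"rx":0,"ry":0,"rz":0,"grip":1}]'
python3 -m creep '[{"dx":0,"dy":0,"dz":-0.002,"rx":0,"ry":0,"rz":0,"grip":1},{"dx":0,"dy":0,"dz":-0.004,"rx":0,"ry":0,"rz":0,"grip":1},{"dx":0,"dy":0,"dz":-0.006,"rx":0,"ry":0,"rz":0,"grip":1},{"dx":0,"dy":0,"dz":-0.008,"rx":0,"ry":0,"rz":0,"grip":1},{"dx":0,"dy":0,"dz":-0.008,"rx":0,"ry":0,"rz":0,"grip":1}]'
```

```text
clock: 7.18
eef_pos: [451.3, 30.8, 42.5]
tool_rot: [-3.141, 0.001, 0.341]
force: [-0.3, -0.5, -1.6]
width: 17.3
gripper_force: 58.6
clock: 7.8
eef_pos: [451.5, 30.9, 39.7]
tool_rot: [3.141, -0.0, 0.341]
force: [-0.4, -0.2, -1.5]
width: 17.4
gripper_force: 58.6
```

```bash
python3 -m creep '[{"dx":0,"dy":0,"dz":-0.001,"rx":0,"ry":0,"rz":0,"grip":1},{"dx":0,"dy":0,"dz":-0.002,"rx":0,"ry":0,"rz":0,"grip":1},{"dx":0,"dy":0,"dz":-0.003,"rx":0,"ry":0,"rz":0,"grip":1},{"dx":0,"dy":0,"dz":-0.004,"rx":0,"ry":0,"rz":0,"grip":1},{"dx":0,"dy":0,"dz":-0.004,"rx":0,"ry":0,"rz":0,"grip":1}]'
```

```text
clock: 8.43
eef_pos: [451.5, 30.8, 39.2]
tool_rot: [3.142, -0.001, 0.341]
force: [-3.8, -0.7, 14.5]
width: 17.7
gripper_force: 60.9
```

Contact (16 N) at the expected height. I'll ease off and open.

```bash
python3 -m creep '[{"dx":0,"dy":0,"dz":0.001,"rx":0,"ry":0,"rz":0,"grip":1},{"dx":0,"dy":0,"dz":0.002,"rx":0,"ry":0,"rz":0,"grip":1},{"dx":0,"dy":0,"dz":0.002,"rx":0,"ry":0,"rz":0,"grip":0.5},{"dx":0,"dy":0,"dz":0.002,"rx":0,"ry":0,"rz":0,"grip":0.2},{"dx":0,"dy":0,"dz":0.002,"rx":0,"ry":0,"rz":0,"grip":-0.2}]'
python3 -m creep '[{"dx":0,"dy":0,"dz":0.002,"rx":0,"ry":0,"rz":0,"grip":-0.6},{"dx":0,"dy":0,"dz":0.05,"rx":0,"ry":0,"rz":0,"grip":-0.6},{"dx":0,"dy":0,"dz":0.15,"rx":0,"ry":0,"rz":0,"grip":-0.6},{"dx":0,"dy":0,"dz":0.25,"rx":0,"ry":0,"rz":0,"grip":-0.8},{"dx":-0.12,"dy":-0.12,"dz":0.3,"rx":0,"ry":0,"rz":0,"grip":-1}]'
```

```text
clock: 9.05
eef_pos: [451.6, 30.8, 38.8]
tool_rot: [3.142, 0.0, 0.341]
force: [-0.6, 0.0, 0.5]
width: 50.9
gripper_force: 0.0
clock: 9.68
eef_pos: [413.7, -9.8, 158.6]
tool_rot: [3.139, -0.008, 0.347]
force: [0.1, -1.8, 1.0]
width: 85.4
gripper_force: 0.0
```

```bash
python3 - <<'E'
from h import *
from cell import ctrl
a=[get_image(n)[:,:,::-1] for n in("top","side")]
print(ctrl.read_state()["eef_pos"])
for n,i in zip(("top","side"),a): cv2.imwrite(f"pics/{n}3.png",i)
a=[(255*(i/255.)**.7).astype(np.uint8) for i in a]
A=cv2.resize(a[0][130:280,230:360],None,fx=3,fy=3,interpolation=2);B=cv2.resize(a[1][100:250,260:390],None,fx=3,fy=3,interpolation=2)
cv2.imwrite("pics/g3.png",np.hstack([A,B]))
g=(451.5,30.8);y=.341
P=[loc(g,y,(e,s,z)) for e,s,z in((155,9,86),(155,-9,86),(173,-9,0),(-17,-9,0),(1,9,86))]
print(np.round((proj("top",P)-[230,130])*3).tolist(),np.round((proj("side",P)-[260,100])*3+[390,0]).tolist())
E
```

```text
[404.7196779  -14.83006141 157.95824428]
[[163.0, 134.0], [186.0, 126.0], [184.0, 126.0], [262.0, 355.0], [230.0, 334.0]] [[683.0, 311.0], [664.0, 318.0], [672.0, 408.0], [562.0, 280.0], [588.0, 209.0]]
```

View pics/g3.png

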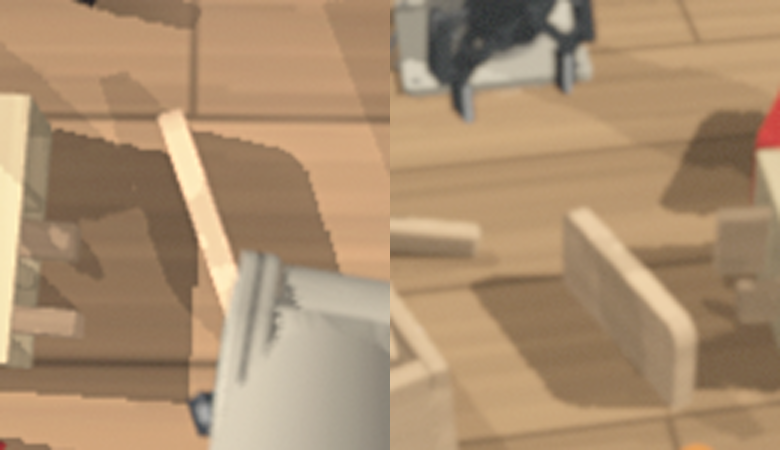

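The board stands on its own where predicted. In the top crop its edges are at (165–190,134), and in the side crop its far lower corner is at (680,408). Next I'll check the crate pose, and the camera's bias against the board's known pose, using edge profiles.

```bash
cat > edges.py <<'E'
from h import *
def edge(n,im,o,yaw,a,b,z,nrm,R=7):
    """offset (mm along nrm, local) of strongest edge near local segment a-b at z"""
    d=np.arange(-R,R+.01,.25); acc=[]
    g=cv2.GaussianBlur(im.astype(np.float32),(0,0),.6)
    for t in np.linspace(.1,.9,60):
        p=np.array(a)*(1-t)+np.array(b)*t
        q=proj(n,[loc(o,yaw,(p[0]+k*nrm[0],p[1]+k*nrm[1],z)) for k in d]).astype(np.float32)
        acc.append(cv2.remap(g,q[:,:1],q[:,1:],1).reshape(len(d),-1))
    G=np.abs(np.gradient(np.median(acc,0),axis=0)).sum(1); i=G.argmax()
    G2=G.copy();G2[max(0,i-10):i+11]=0; j=G2.argmax()
    return "%.1f(%.0f) %.1f(%.0f)"%(d[i],G[i],d[j],G2[j])
E
python3 - <<'E'
from edges import *
o=(583.5,-252.2);y=np.radians(19.6)
for n in("top","side"):
    im=cv2.imread(f"pics/{n}0.png")
    for nm,X,Y in(("outer",116,117),("inner",98,102)):
        for s,a,b,k in(("+x",(X,-Y),(X,Y),(1,0)),("-x",(-X,-Y),(-X,Y),(1,0)),("+y",(-X,Y),(X,Y),(0,1)),("-y",(-X,-Y),(X,-Y),(0,1))):
            print(n,nm,s,edge(n,im,o,y,a,b,112,k))
    im=cv2.imread(f"pics/{n}3.png")
    for s in(9,-9): print(n,"board",s,edge(n,im,(451.5,30.8),.341,(70,s),(155,s),86,(0,1)))
E
```

```text
top outer +x 1.2(17) -1.5(6)
top outer -x 1.0(26) 3.8(7)
top outer +y 0.0(5) 2.8(3)
top outer -y 2.8(21) -0.5(10)
top inner +x 1.0(16) 3.8(6)
top inner -x 1.5(7) 5.0(5)
top inner +y 3.2(13) 0.5(9)
top inner -y 1.2(8) 4.0(3)
top board 9 0.8(26) -2.0(10)
top board -9 -0.5(18) 2.2(10)
side outer +x 1.5(4) 4.2(3)
side outer -x 2.8(4) 5.8(2)
side outer +y -1.0(4) 1.8(3)
side outer -y -4.0(7) 2.5(7)
side inner +x -0.2(4) 3.0(3)
side inner -x 1.0(3) 4.8(2)
side inner +y 1.2(7) -6.0(5)
side inner -y 0.5(6) 3.2(4)
side board 9 1.2(9) -1.5(7)
side board -9 -1.2(8) -4.0(7)
```

```bash
python3 - <<'E'
from edges import *
y=np.radians(19.6);o=loc((583.5,-252.2),y,(1.1,1.6,0))[:2];print(o)
for n in("top","side"):
    im=cv2.imread(f"pics/{n}0.png")
    for nm,X,Y in(("outer",116,117),("inner",98,102)):
        for s,v in(("+x",[(X,-Y),(X,Y),(1,0)]),("-x",[(-X,-Y),(-X,Y),(1,0)]),("+y",[(-X,Y),(X,Y),(0,1)]),("-y",[(-X,-Y),(X,-Y),(0,1)])):
            a,b=np.array(v[0]),np.array(v[1]); th=[(a*(1-u)+b*u,a*(1-w)+b*w) for u,w in((.05,.35),(.35,.65),(.65,.95))]
            print(n,nm,s,[edge(n,im,o,y,p,q,112,v[2],4).split()[0] for p,q in th])
E
```

```text
[ 583.99954069 -250.32371135]
top outer +x ['0.8(14)', '-0.2(18)', '-1.0(16)']
top outer -x ['1.5(17)', '0.2(25)', '-1.0(18)']
top outer +y ['-1.0(7)', '4.0(4)', '0.8(9)']
top outer -y ['-0.8(21)', '0.5(23)', '0.8(19)']
top inner +x ['0.5(14)', '0.0(14)', '-1.0(14)']
top inner -x ['-0.2(5)', '-1.0(6)', '-0.8(19)']
top inner +y ['-0.8(17)', '0.2(12)', '0.5(14)']
top inner -y ['-0.8(9)', '-0.5(9)', '1.2(10)']
side outer +x ['0.8(4)', '0.5(4)', '1.2(4)']Traceback (most recent call last):
  File "<stdin>", line 8, in <module>
  File "edges.py", line 8, in edge
    q=proj(n,[loc(o,yaw,(p[0]+k*nrm[0],p[1]+k*nrm[1],z)) for k in d]).astype(np.float32)
      ~~~~^^^^^^^^^^^^^^^^^^^^^^^^^^^^^^^^^^^^^^^^^^^^^^^^^^^^^^^^^^^
  File "h.py", line 9, in proj
    c=get_calibration(n); W=np.linalg.inv(c["world_from_camera"]); R=W[:3,:3]
ValueError: time passes only in moves, steps and waits
```

```bash
python3 -m creep '[{"dx":0.1,"dy":0.06,"dz":0,"rx":0,"ry":0,"rz":0,"grip":-1},{"dx":0.2,"dy":0.12,"dz":0,"rx":0,"ry":0,"rz":0,"grip":-1},{"dx":0.304,"dy":0.185,"dz":0,"rx":0,"ry":0,"rz":0,"grip":-1},{"dx":0.304,"dy":0.185,"dz":0,"rx":0,"ry":0,"rz":0,"grip":-1},{"dx":0.304,"dy":0.185,"dz":-0.05,"rx":0,"ry":0,"rz":0,"grip":-1}]'
python3 -m creep '[{"dx":0,"dy":0,"dz":-0.06,"rx":0,"ry":0,"rz":0,"grip":-1},{"dx":0,"dy":0,"dz":-0.13,"rx":0,"ry":0,"rz":0,"grip":-1},{"dx":0,"dy":0,"dz":-0.2,"rx":0,"ry":0,"rz":0,"grip":-1},{"dx":0,"dy":0,"dz":-0.25,"rx":0,"ry":0,"rz":0,"grip":-0.6},{"dx":0,"dy":0,"dz":-0.25,"rx":0,"ry":0,"rz":0,"grip":0}]'
```

```text
clock: 10.4
eef_pos: [531.2, 62.5, 136.8]
tool_rot: [3.141, -0.001, 0.341]
force: [-0.4, -0.5, -0.5]
width: 85.2
gripper_force: 0.0
clock: 11.02
eef_pos: [528.6, 61.7, 35.2]
tool_rot: [-3.141, 0.004, 0.34]
force: [0.0, 0.5, -0.3]
width: 51.9
gripper_force: 0.0
```

```bash
python3 -m creep '[{"dx":0,"dy":0,"dz":0,"rx":0,"ry":0,"rz":0,"grip":0.3},{"dx":0,"dy":0,"dz":0,"rx":0,"ry":0,"rz":0,"grip":0.6},{"dx":0,"dy":0,"dz":0,"rx":0,"ry":0,"rz":0,"grip":1},{"dx":0,"dy":0,"dz":0,"rx":0,"ry":0,"rz":0,"grip":1},{"dx":0,"dy":0,"dz":0,"rx":0,"ry":0,"rz":0,"grip":1}]'
```

```text
clock: 11.65
eef_pos: [531.3, 62.4, 37.5]
tool_rot: [3.141, -0.001, 0.341]
force: [-1.6, -0.3, 6.6]
width: 17.2
gripper_force: 59.2
```

```bash
python3 -m creep '[{"dx":0,"dy":0,"dz":0.02,"rx":0,"ry":0,"rz":0,"grip":1},{"dx":0,"dy":0,"dz":0.08,"rx":0,"ry":0,"rz":0,"grip":1},{"dx":0,"dy":0,"dz":0.18,"rx":0,"ry":0,"rz":0,"grip":1},{"dx":0,"dy":0,"dz":0.27,"rx":0,"ry":0,"rz":0,"grip":1},{"dx":0,"dy":0,"dz":0.34,"rx":0,"ry":0,"rz":0,"grip":1}]'
python3 -m creep '[{"dx":0.01,"dy":-0.05,"dz":0,"rx":0,"ry":0,"rz":0,"grip":1},{"dx":0.03,"dy":-0.14,"dz":0,"rx":0,"ry":0,"rz":0,"grip":1},{"dx":0.05,"dy":-0.24,"dz":0,"rx":0,"ry":0,"rz":0.001,"grip":1},{"dx":0.07,"dy":-0.34,"dz":0,"rx":0,"ry":0,"rz":0.002,"grip":1},{"dx":0.09,"dy":-0.44,"dz":0,"rx":0,"ry":0,"rz":0.0022,"grip":1}]'
python3 -m creep '[{"dx":0.02,"dy":-0.1,"dz":0,"rx":0,"ry":0,"rz":0,"grip":1},{"dx":0.04,"dy":-0.2,"dz":0,"rx":0,"ry":0,"rz":0,"grip":1},{"dx":0.06,"dy":-0.3,"dz":0,"rx":0,"ry":0,"rz":0,"grip":1},{"dx":0.08,"dy":-0.38,"dz":0,"rx":0,"ry":0,"rz":0,"grip":1},{"dx":0.09,"dy":-0.42,"dz":0,"rx":0,"ry":0,"rz":0,"grip":1}]'
python3 -m creep '[{"dx":0,"dy":0,"dz":0,"rx":0,"ry":0,"rz":0,"grip":1},{"dx":0,"dy":0,"dz":0,"rx":0,"ry":0,"rz":0,"grip":1},{"dx":0,"dy":0,"dz":0,"rx":0,"ry":0,"rz":0,"grip":1},{"dx":0,"dy":0,"dz":0,"rx":0,"ry":0,"rz":0,"grip":1},{"dx":0,"dy":0,"dz":0,"rx":0,"ry":0,"rz":0,"grip":1}]'
```

```text
clock: 12.28
eef_pos: [530.8, 62.6, 174.4]
tool_rot: [3.142, -0.001, 0.341]
force: [0.3, -0.3, -1.9]
width: 17.0
gripper_force: 58.5
clock: 12.9
eef_pos: [566.6, -114.5, 172.8]
tool_rot: [-3.141, 0.0, 0.355]
force: [0.4, 1.0, -1.3]
width: 17.0
gripper_force: 58.6
clock: 13.52
eef_pos: [602.2, -283.7, 172.5]
tool_rot: [3.141, 0.001, 0.353]
force: [-0.5, 0.7, -1.6]
width: 17.1
gripper_force: 58.7
clock: 14.15
eef_pos: [602.8, -281.1, 172.7]
tool_rot: [-3.141, -0.0, 0.355]
force: [-0.6, 0.1, -0.5]
width: 17.3
gripper_force: 58.7
```

```bash
python3 - <<'E'
from h import *
a={}
g=(602.8,-281.1);y=.355;b=172.7-37.5
P=[loc(g,y,(e-7.8,s,b+z)) for e,s,z in((95,9,0),(95,-9,0),(-95,9,0),(-95,-9,0),(95,9,68),(95,-9,68),(-95,9,68),(-95,-9,68))]
for n in("top","side"):
    i=get_image(n)[:,:,::-1]; cv2.imwrite(f"pics/{n}4.png",i); a[n]=(255*(i/255.)**.7).astype(np.uint8)
q=proj("top",P);print(np.round((q-[390,80])*3).tolist())
q2=proj("side",P);print(np.round((q2-[140,120])*3+[390,0]).tolist())
A=cv2.resize(a["top"][80:270,390:520],None,fx=3,fy=3,interpolation=2);B=cv2.resize(a["side"][120:310,140:270],None,fx=3,fy=3,interpolation=2)
cv2.imwrite("pics/g4.png",np.hstack([A,B]))
E
```

```text
[[153.0, 155.0], [177.0, 146.0], [257.0, 407.0], [281.0, 398.0], [180.0, 126.0], [205.0, 117.0], [291.0, 396.0], [317.0, 386.0]]
[[610.0, 333.0], [585.0, 342.0], [529.0, 188.0], [507.0, 195.0], [593.0, 261.0], [567.0, 270.0], [511.0, 118.0], [489.0, 126.0]]
```

View pics/g4.png

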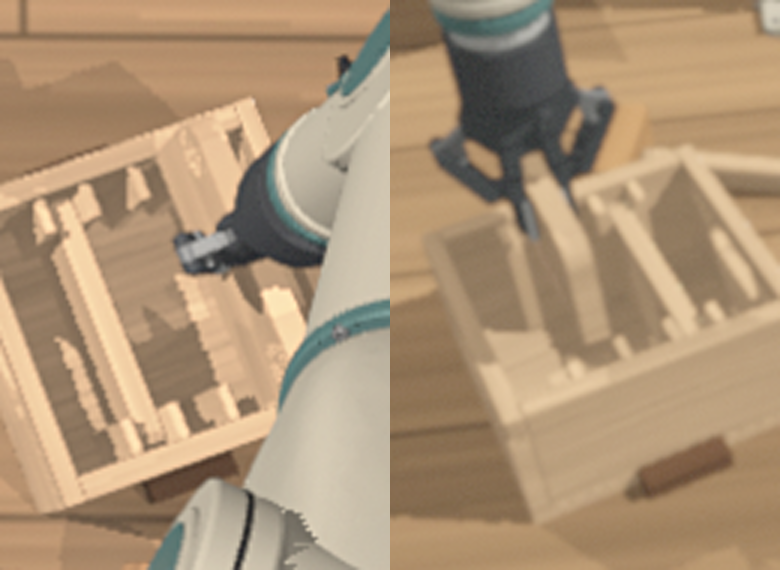

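The side view shows the board's far lower end at (588–608,335–342), against a prediction of (585,342)/(610,333). It hangs level above the slot, between cleats at (575,365) and (625,345). One numeric check of the end offset, then I'll lower.

```bash
python3 - <<'E'
from edges import *
g=(602.8,-281.1);y=.355;b=135.2
s=cv2.imread("pics/side4.png");t=cv2.imread("pics/top4.png")
print("end bottom side",edge("side",s,g,y,(87.2,-9),(87.2,9),b,(1,0)))
print("end bottom top",edge("top",t,g,y,(87.2,-9),(87.2,9),b,(1,0)))
print("lat bottom top +9",edge("top",t,g,y,(40,9),(85,9),b,(0,1)))
print("lat top side +9",edge("side",s,g,y,(30,9),(65,9),b+86,(0,1)))
print("lat top side -9",edge("side",s,g,y,(30,-9),(65,-9),b+86,(0,1)))
E
```

```text
end bottom side 1.8(4) -1.0(3)
end bottom top 5.5(3) 2.8(2)
lat bottom top +9 0.5(13) -2.2(6)
lat top side +9 0.2(12) -2.5(6)
lat top side -9 -1.5(11) -4.2(7)
```

```bash
python3 -m creep '[{"dx":0.0012,"dy":-0.0025,"dz":-0.02,"rx":0,"ry":0,"rz":0,"grip":1},{"dx":0.0012,"dy":-0.0025,"dz":-0.04,"rx":0,"ry":0,"rz":0,"grip":1},{"dx":0.0012,"dy":-0.0025,"dz":-0.06,"rx":0,"ry":0,"rz":0,"grip":1},{"dx":0.0012,"dy":-0.0025,"dz":-0.075,"rx":0,"ry":0,"rz":0,"grip":1},{"dx":0.0012,"dy":-0.0025,"dz":-0.085,"rx":0,"ry":0,"rz":0,"grip":1}]'
python3 -m creep '[{"dx":0,"dy":0,"dz":-0.01,"rx":0,"ry":0,"rz":0,"grip":1},{"dx":0,"dy":0,"dz":-0.02,"rx":0,"ry":0,"rz":0,"grip":1},{"dx":0,"dy":0,"dz":-0.03,"rx":0,"ry":0,"rz":0,"grip":1},{"dx":0,"dy":0,"dz":-0.035,"rx":0,"ry":0,"rz":0,"grip":1},{"dx":0,"dy":0,"dz":-0.035,"rx":0,"ry":0,"rz":0,"grip":1}]'
```

```text
clock: 14.88
eef_pos: [603.1, -282.5, 137.9]
tool_rot: [-3.141, 0.0, 0.355]
force: [-0.2, -0.7, -0.4]
width: 17.6
gripper_force: 58.7
clock: 15.5
eef_pos: [603.1, -282.5, 124.4]
tool_rot: [-3.141, 0.0, 0.355]
force: [-0.4, -0.1, -1.4]
width: 17.2
gripper_force: 58.7
```

Through the bevel with no force. Continuing down.

```bash
python3 -m creep '[{"dx":0,"dy":0,"dz":-0.02,"rx":0,"ry":0,"rz":0,"grip":1},{"dx":0,"dy":0,"dz":-0.04,"rx":0,"ry":0,"rz":0,"grip":1},{"dx":0,"dy":0,"dz":-0.06,"rx":0,"ry":0,"rz":0,"grip":1},{"dx":0,"dy":0,"dz":-0.08,"rx":0,"ry":0,"rz":0,"grip":1},{"dx":0,"dy":0,"dz":-0.08,"rx":0,"ry":0,"rz":0,"grip":1}]'
python3 -m creep '[{"dx":0,"dy":0,"dz":-0.02,"rx":0,"ry":0,"rz":0,"grip":1},{"dx":0,"dy":0,"dz":-0.04,"rx":0,"ry":0,"rz":0,"grip":1},{"dx":0,"dy":0,"dz":-0.06,"rx":0,"ry":0,"rz":0,"grip":1},{"dx":0,"dy":0,"dz":-0.08,"rx":0,"ry":0,"rz":0,"grip":1},{"dx":0,"dy":0,"dz":-0.09,"rx":0,"ry":0,"rz":0,"grip":1}]'
```

```text
clock: 16.12
eef_pos: [602.6, -282.3, 91.5]
tool_rot: [-3.14, 0.001, 0.355]
force: [0.0, -0.3, -1.8]
width: 17.5
gripper_force: 58.7
clock: 16.75
eef_pos: [602.9, -282.4, 55.8]
tool_rot: [-3.141, 0.001, 0.355]
force: [0.3, 0.4, -1.5]
width: 17.2
gripper_force: 58.7
```

```bash
python3 -m creep '[{"dx":0,"dy":0,"dz":-0.006,"rx":0,"ry":0,"rz":0,"grip":1},{"dx":0,"dy":0,"dz":-0.012,"rx":0,"ry":0,"rz":0,"grip":1},{"dx":0,"dy":0,"dz":-0.016,"rx":0,"ry":0,"rz":0,"grip":1},{"dx":0,"dy":0,"dz":-0.018,"rx":0,"ry":0,"rz":0,"grip":1},{"dx":0,"dy":0,"dz":-0.019,"rx":0,"ry":0,"rz":0,"grip":1}]'
python3 -m creep '[{"dx":0,"dy":0,"dz":-0.001,"rx":0,"ry":0,"rz":0,"grip":1},{"dx":0,"dy":0,"dz":-0.002,"rx":0,"ry":0,"rz":0,"grip":1},{"dx":0,"dy":0,"dz":-0.003,"rx":0,"ry":0,"rz":0,"grip":1},{"dx":0,"dy":0,"dz":-0.003,"rx":0,"ry":0,"rz":0,"grip":1},{"dx":0,"dy":0,"dz":-0.003,"rx":0,"ry":0,"rz":0,"grip":1}]'
```

```text
clock: 17.38
eef_pos: [603.3, -282.6, 49.0]
tool_rot: [3.141, -0.0, 0.355]
force: [-0.5, 0.5, -2.4]
width: 17.2
gripper_force: 58.7
clock: 18.0
eef_pos: [603.2, -282.6, 47.8]
tool_rot: [-3.142, -0.0, 0.355]
force: [0.1, 0.6, -1.5]
width: 17.6
gripper_force: 58.7
```

```bash
python3 -m creep '[{"dx":0,"dy":0,"dz":-0.001,"rx":0,"ry":0,"rz":0,"grip":1},{"dx":0,"dy":0,"dz":-0.002,"rx":0,"ry":0,"rz":0,"grip":1},{"dx":0,"dy":0,"dz":-0.003,"rx":0,"ry":0,"rz":0,"grip":1},{"dx":0,"dy":0,"dz":-0.004,"rx":0,"ry":0,"rz":0,"grip":1},{"dx":0,"dy":0,"dz":-0.004,"rx":0,"ry":0,"rz":0,"grip":1}]'
```

```text
clock: 18.62
eef_pos: [603.2, -282.7, 47.5]
tool_rot: [3.142, -0.0, 0.355]
force: [-3.0, 1.2, 8.0]
width: 17.1
gripper_force: 60.0
```

Contact at the crate floor height, exactly as expected. I'll ease off, open partway and rise.

```bash
python3 -m creep '[{"dx":0,"dy":0,"dz":0.001,"rx":0,"ry":0,"rz":0,"grip":1},{"dx":0,"dy":0,"dz":0.002,"rx":0,"ry":0,"rz":0,"grip":0.6},{"dx":0,"dy":0,"dz":0.002,"rx":0,"ry":0,"rz":0,"grip":0.3},{"dx":0,"dy":0,"dz":0.002,"rx":0,"ry":0,"rz":0,"grip":0},{"dx":0,"dy":0,"dz":0.002,"rx":0,"ry":0,"rz":0,"grip":0}]'
python3 -m creep '[{"dx":0,"dy":0,"dz":0.03,"rx":0,"ry":0,"rz":0,"grip":0},{"dx":0,"dy":0,"dz":0.08,"rx":0,"ry":0,"rz":0,"grip":0},{"dx":0,"dy":0,"dz":0.16,"rx":0,"ry":0,"rz":0,"grip":0},{"dx":0,"dy":0,"dz":0.28,"rx":0,"ry":0,"rz":0,"grip":0},{"dx":0,"dy":0,"dz":0.4,"rx":0,"ry":0,"rz":0,"grip":0}]'
python3 -m creep '[{"dx":-0.1,"dy":-0.1,"dz":0.05,"rx":0,"ry":0,"rz":0,"grip":0},{"dx":-0.2,"dy":-0.2,"dz":0.1,"rx":0,"ry":0,"rz":0,"grip":0},{"dx":-0.3,"dy":-0.3,"dz":0.1,"rx":0,"ry":0,"rz":0,"grip":0},{"dx":-0.4,"dy":-0.4,"dz":0.1,"rx":0,"ry":0,"rz":0,"grip":0},{"dx":-0.5,"dy":-0.5,"dz":0.1,"rx":0,"ry":0,"rz":0,"grip":0}]'
python3 - <<'E'
from h import *
a=[]
for n in("top","side"):
    i=get_image(n)[:,:,::-1]; cv2.imwrite(f"pics/{n}5.png",i); a.append((255*(i/255.)**.7).astype(np.uint8))
A=cv2.resize(a[0][100:260,365:525],None,fx=2.4,fy=2.4,interpolation=2);B=cv2.resize(a[1][150:310,140:300],None,fx=2.4,fy=2.4,interpolation=2)
C=cv2.resize(a[0][:300,60:560],(384,200));D=cv2.resize(a[1],(384,200))
cv2.imwrite("pics/g5.png",np.vstack([np.hstack([A,B]),np.hstack([C,D])]))
y=.355;s=(596.7,-284.5)
P=[loc(s,y,(e,w,96)) for e in(77,-77) for w in(9,-9)]
print(np.round((proj("top",P)-[365,100])*2.4).tolist(),np.round((proj("side",P)-[140,150])*2.4+[384,0]).tolist())
E
```

```text
clock: 19.25
eef_pos: [603.3, -282.5, 46.7]
tool_rot: [-3.142, 0.0, 0.355]
force: [1.0, -0.3, -0.2]
width: 42.6
gripper_force: 0.0
clock: 19.88
eef_pos: [603.4, -282.8, 210.2]
tool_rot: [3.14, -0.001, 0.355]
force: [0.1, 0.3, 0.4]
width: 43.1
gripper_force: 0.0
clock: 20.5
eef_pos: [402.0, -484.0, 249.1]
tool_rot: [3.139, -0.001, 0.355]
force: [0.1, -0.0, -0.0]
width: 42.8
gripper_force: 0.0
[[180.0, 104.0], [198.0, 98.0], [244.0, 262.0], [263.0, 255.0]] [[559.0, 214.0], [541.0, 221.0], [508.0, 119.0], [490.0, 125.0]]
```

View pics/g5.png

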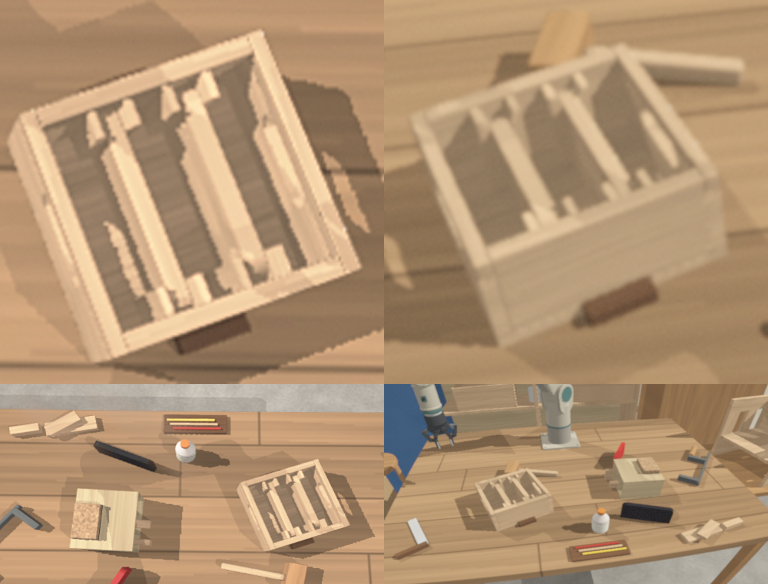

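The divider is down between its cleats, with its top running from (195,105) to (245,255) in the top crop, at the same level as the fixed divider. Glue, mallet, rail and leg are where they were, and the gripper is clear.

```bash
python3 -c "
from cell import ctrl
print(ctrl.finish_job())"
```

```text
the job is handed in; nothing more can be done
None
```

The divider is standing upright, fully down on the crate floor in the empty slot, after being set down on the bench and regripped near its middle; the rail, leg, glue and mallet look unmoved, and the job was handed in at about 21 s.

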